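# Load a slide holder under the reading stage's spring clip

### The job

Load the white slide holder into the grey reading stage: press the red bar of the spring clip down with one fingertip and, keeping it down, push the holder by its upright lip with the other fingertip, between the rails and under the raised jaw, until its nose is fully home against the dark end stop. Only then let the clip close on the holder and move clear. Never lift the holder off the stage, and leave everything else on the bench where it is.

Things in the scene. Friction and masses are not known exactly. Their poses are not given: they have to be found in the camera images.
- stage: Grey block fixed to the bench, 165 x 106 x 30 mm, yaw within 32 degrees. Origin on the bench below the channel's middle, at the jaw; x: direction in which the holder is pushed, y: left, z up. Spans x -130..35, y -33..73 mm; its top, the bed, is at z 30 mm. Rails 6 mm high along x, inner faces at y +-21.5, 4 mm thick. Yellow round window in the bed at x -23.
- end_stop (a point): Middle of the near face of the dark end stop across the channel (12 mm high, at stage x +18 mm), 6 mm above the bed.
- clip (a joint): Angle of the spring clip, a rocker whose axis runs along stage x at stage y 28, z 44 mm. 0: released, jaw blocks the channel. Pressing the red bar down lifts the jaw; hard stop at 0.32 rad. The holder passes freely from 0.21 rad up; let go on the loaded holder it reads about 0.16. Force on the middle of the bar: 3 N to start, 8 N at 0.25, 10 N at 0.32 rad.
- jaw (a point): Middle of the underside of the clip's steel jaw pad (12 x 12 mm, stage x -6..6, y -18..-6 mm): 1.5 mm above the bed when released, about 12 mm at 0.25 rad. It has no lead-in: the holder cannot be forced under it.
- press_bar (a point): Middle of the top of the clip's red bar, 138 mm along stage x (-126..12 mm), 26 mm wide (stage y 40..66). At rest it slopes up to the left by 0.25 rad, middle 51 mm above the bench; at clip angle 0.25 it is level, 45 mm above the bench. Pressing anywhere along its length acts the same, and a fingertip can slide along it while pressing.
- holder: White slide holder with a blue sample, 0.09 to 0.18 kg, loose on the bed between the rails: plate 66 (along x) x 40 x 7 mm with an upright lip along its rear (-x) edge, 6 mm thick, 40 mm wide, its top 28 mm above the bed. Origin at the centre of its underside, axes as the stage's. Starts short of the jaw, origin at stage x -63..-45 mm; -15 mm when home.
- holder_nose (a point): Middle of the holder's blunt front edge, 33 mm ahead of its origin, 3.5 mm up. At stage x +18 mm, against the end stop, when fully home.
- holder_lip (a point): Middle of the rear face of the holder's lip, 33 mm behind its origin and 18 mm above its underside: the place to push. At stage x -48 mm when home.
- spare: Bystander, to be left alone: black spare slide holder (66 x 40 x 7 mm, upright lip) lying on the bench to the right of the stage. Origin at the centre of its underside.
- stopper: Bystander, to be left alone: cork stopper, 34 mm across, 34 mm tall, beyond the stage. Origin at the centre of its underside.
- amber: Bystander, to be left alone: amber bottle, 70 mm across, 140 mm tall. Origin at the centre of its underside.
- reagent: Bystander, to be left alone: white bottle with red cap, 64 mm across, 130 mm tall. Origin at the centre of its underside.
- beaker: Bystander, to be left alone: glass beaker, 68 mm across, 85 mm tall. Origin at the centre of its underside.
- jar: Bystander, to be left alone: glass jar with blue lid, 56 mm across, 60 mm tall. Origin at the centre of its underside.
- spatula: Bystander, to be left alone: wooden-handled lab spatula, 180 mm long, 14 mm wide, lying flat beyond the stage. Origin at the centre of its underside.
Things that resemble listed ones, but are neither listed nor needed, are in the scene too. There is more than one size of the holder; the job needs the largest.

How it is judged (in metres and radians):
On the way, in this order (a step that is already met when the one before it is completed fails the run):
1. a fingertip holds the clip's bar down, jaw raised, with the holder's nose still short of the jaw (value of joint clip above 0.19 rad and contact force between the fingers and clip above 1 N and x of holder_nose in the frame of stage below -0.005 m), for 0.1 s.
2. with the bar still held down, the other fingertip pushes the holder and its nose is under the jaw (value of joint clip above 0.17 rad and contact force between the fingers and clip above 0.5 N and contact force between the fingers and holder above 0.05 N and x of holder_nose in the frame of stage above 0 m).
3. the holder is home (within 3 mm of the end stop) with the bar still held down (value of joint clip above 0.17 rad and contact force between the fingers and clip above 0.5 N and x of holder_nose in the frame of stage above 0.015 m), for 0.05 s.
At the end, for the whole second after the job is handed in: The holder lies flat between the rails, its nose within 3 mm of the end stop, at rest, and the released clip (angle 0.12 to 0.185 rad) presses on it with more than 1 N (x of holder_nose in the frame of stage above 0.015 m and y of holder_nose in the frame of stage between -0.004 and 0.004 m and value of joint clip between 0.12 and 0.185 rad and contact force between clip and holder above 1 N and angle between holder's own z axis and vertical below 0.06 rad and linear speed of holder below 0.01 m/s); the robot touches nothing.
It fails at once if the holder is lifted more than 5 mm off the bed or tipped by more than 0.2 rad (z of holder in the frame of stage above 0.035 m or angle between holder's own z axis and vertical above 0.2 rad).
It fails at once if the clip is let go while the holder is under the jaw but not home (x of holder_nose in the frame of stage between -0.003 and 0.0145 m and value of joint clip below 0.17 rad).
It fails at once if a bystander is moved by more than 15 mm (distance of any of spare, stopper, amber, reagent, beaker, jar, spatula from where it was at the start of the episode above 0.015 m).
It also fails if it takes over 48 s, if anything falls off the work surface, if the arm or the gripper's body presses on something with over 40 N, if the wrist force passes 120 N, or if a joint passes its speed limit or range.

### The arm

A 6-joint arm with a two-finger parallel gripper is mounted at the origin on the work surface. World frame = base frame: x ahead of the robot, y to its left, z up, the work surface at z = 0. Lengths are in m, angles in degrees, forces in N, time in s.
With the tool pointing down it reaches from about 0.375 to 0.925 m from the base axis. Payload 5.7 kg.
Tool frame: the origin (TCP) lies midway between the tips of the shut fingers; the grasp point (between the pads) lies 19 mm behind it (arm.grip_depth is the distance from the TCP to the grasp point, in m); z points along the fingers, y is the direction in which the jaws open and shut (so a half turn about z gives the same grasp; the last joint's range is limited). The gripper opens to 88 mm and grips with 3 to 60 N. Pads are 20 mm wide; open, the fingers measure 115 mm over their backs; the gripper's body (75 mm by 178 mm) begins 61 mm behind the grasp point.
Start: joints at [66.114, 20.558, 86.54, -0, 72.909, -6.595], TCP at [0.178, 0.573, 0.223] pointing down, gripper open.
Joint ranges: [-170.27, 170.27], [-57.76, 135], [12.27, 136.19], [-55.21, 235.2], [11.17, 155.16], [-170.74, 170.74]. Speed limits (degrees/s): [136.94, 136.94, 180, 180, 180, 180].

### API

Orientations are given as [roll, pitch, yaw] about the fixed x, y, z axes, in that order (R = Rz(yaw) Ry(pitch) Rx(roll)).
In Python, from plant import arm gives the robot as it stands.
- The arm moves only by the shell command python3 -m handwheel 'ROWS' [OPENING] [FORCE]. ROWS is JSON, a list of rows, each a list of 6 numbers: the shift along the world's x, y, z as a fraction of full scale, then the turn, a rotation vector about the world's x, y, z as a fraction of full scale. A call has exactly 8 rows; each row is the pose to reach, as a shift and turn from the pose commanded when the call began; what a row does not reach only later rows make up. Full scale, the value 1, is 0.15 m for a shift and 45 degrees for a turn. A row lasts 1/8 s, in which the tool goes at most 62.5 mm and 10.7 degrees, less where a joint would pass 70% of its speed; a pose out of reach is approached as far as the arm can. A call with a number of a shift or a turn outside -1 to 1 is refused whole. A call with a gripper value outside its range is refused whole. OPENING is the closure, from 0 (fully open) to 1 (shut), set as the call begins (- or left out, the last holds). The fingers move at their own pace and stop on an object; FORCE is the grip in N (left out, the last holds). Time passes only in rows, so rows that repeat a pose let the fingers close, or fill a call up. It gives the time, the measured TCP pose, the force and the opening at its end, in the units of the state.
- arm.get_state(): the state, without advancing time (a new reading comes with each control period).
- arm.grab_frame(name): name is "side" or "top" or "wrist"; returns the picture (480x640x3 uint8, red, green, blue); there is no depth.
- arm.get_calibration(name): a dict with "fov_y" (degrees; the focal length in pixels is half the picture's height over the tangent of half this angle, whatever the lens; pixels are square), "cx", "cy" (the principal point, pixels), "extrinsics" (4x4, takes a point from world to camera coordinates); the wrist camera has in their place "T_tool_cam" (4x4, takes a point from camera to tool coordinates, whose origin is the TCP and whose axes are the flange's). Camera axes: x right, y down, z forward; pixel columns grow to the right and rows downward; lengths in m; the calibration is good to about 2 mm. A picture is of the moment at which its call begins: read the wrist's pose just before it. get_calibration takes no time and is no camera call.
- arm.hand_in(): hands the job in, once; it reports no verdict.
Trained networks look in the newest picture that a camera, given by its name, has taken for a name from the list of things; names that differ only in an ending like _2 or _b are one class to them, and where a whole thing is asked for, a point or a joint stands for the part that bears it (a point fixed in the world has none). Each returns a list of dicts, best first, with "p" (0 to 1); they miss things now and then, are a little off and sometimes report something else, mostly with a low value. They report only what shows in the picture. A call takes as long as a camera call. They do not tell look-alikes from the thing itself.
- arm.recognise(camera, name): "xyz" ([x, y, z] in m, in world coordinates, good to about 4 mm: the middle of the surface that is visible of it).
- arm.pinpoint(camera, name): "xyz" ([x, y, z] in m, in world coordinates, good to about 4 mm: a listed point, or the origin of a listed thing).
The state is a dict: "time_s": time; "joints": joint angles; "joint_vel": joint speeds; "joint_torque": joint torques, N m; "tool_pos": TCP position; "tcp_rot": TCP orientation; "force": force on the tool from outside, world axes, zero at the start; "wrist_torque": the same for the moment, N m; "gripper_width": opening from 0.0 (shut) to 1.0 (fully open).
Only numpy, scipy, OpenCV 4.12 (cv2) and the standard library are available. Lean on these libraries where they do the work, as an engineer would, in place of code of your own. Each camera call takes 0.05 s, during which the arm holds its last target. There are 200 camera calls.

## Working session

There is one attempt and no reset: what is moved stays moved. The work goes in short steps, Python scripts to look and compute and a shell command to move; the robot and the scene stay as the last step left them, time stands still between calls to the robot, and variables do not carry over. Pictures are saved under pics/ and viewed, about 8 in all and at most 12, crops included, and the job is handed in when it is done.

```bash
mkdir -p pics; cat > h.py <<'E'
import numpy as np,cv2
from plant import arm
def snap(c,f,crop=None,s=1):
    im=arm.grab_frame(c)[:,:,::-1].copy()
    if crop: a,b,w,h=crop; im=im[b:b+h,a:a+w]
    if s!=1: im=cv2.resize(im,None,fx=s,fy=s,interpolation=cv2.INTER_CUBIC)
    cv2.imwrite('pics/'+f,im); return im
def proj(c,P):
    k=arm.get_calibration(c);f=240/np.tan(np.radians(k['fov_y'])/2)
    E=np.array(k['extrinsics']);p=E[:3,:3]@np.array(P)+E[:3,3]
    return k['cx']+f*p[0]/p[2],k['cy']+f*p[1]/p[2]
def unproj(c,u,v,z):
    k=arm.get_calibration(c);f=240/np.tan(np.radians(k['fov_y'])/2)
    E=np.array(k['extrinsics']);R=E[:3,:3];o=-R.T@E[:3,3]
    d=R.T@np.array([(u-k['cx'])/f,(v-k['cy'])/f,1]);return o+d*(z-o[2])/d[2]
E
python3 - <<'E'
from h import *
a=snap('top','top.png');b=snap('side','side.png')
cv2.imwrite('pics/both.png',cv2.resize(np.vstack([a,b]),(450*1,675)) if 0 else a)
for c in ['top','side']:
    for n in ['end_stop','jaw','press_bar','holder','holder_nose','holder_lip','stage','spare']:
        print(c,n,[(np.round(d['xyz'],3),round(d['p'],2),np.round(proj(c,d['xyz']),0)) for d in arm.pinpoint(c,n)[:4]])
s=arm.get_state();print(s['time_s'],s['tool_pos'],s['tcp_rot'],s['force'])
E
```

```text
top end_stop [(array([0.593, 0.047, 0.039]), 0.66, array([313., 238.]))]
top jaw [(array([0.575, 0.044, 0.03 ]), 0.72, array([314., 247.]))]
top press_bar [(array([0.559, 0.128, 0.053]), 0.61, array([274., 253.]))]
top holder [(array([0.529, 0.08 , 0.033]), 0.98, array([297., 269.])), (array([ 0.376,  0.132, -0.002]), 0.55, array([274., 342.])), (array([ 0.551,  0.261, -0.002]), 0.53, array([217., 261.]))]
top holder_nose [(array([0.349, 0.122, 0.005]), 0.81, array([277., 355.])), (array([0.53 , 0.253, 0.   ]), 0.81, array([220., 270.])), (array([0.557, 0.072, 0.035]), 0.68, array([301., 255.]))]
top holder_lip [(array([0.5  , 0.102, 0.046]), 0.83, array([286., 282.])), (array([0.573, 0.268, 0.012]), 0.75, array([212., 250.])), (array([ 0.586, -0.384,  0.001]), 0.72, array([511., 244.])), (array([0.394, 0.14 , 0.014]), 0.69, array([269., 333.]))]
top stage [(array([0.578, 0.058, 0.003]), 0.72, array([309., 248.]))]
top spare [(array([0.491, 0.006, 0.003]), 0.8, array([333., 287.]))]
side end_stop [(array([0.592, 0.044, 0.034]), 0.97, array([309., 252.]))]
side jaw [(array([0.57 , 0.0
[... 384 characters left out ...]
array([0.559, 0.066, 0.038]), 0.66, array([294., 248.])), (array([0.525, 0.259, 0.001]), 0.48, array([265., 230.])), (array([0.499, 0.103, 0.05 ]), 0.46, array([269., 241.]))]
side holder_lip [(array([0.502, 0.102, 0.049]), 0.69, array([270., 241.])), (array([0.396, 0.136, 0.015]), 0.64, array([229., 251.])), (array([0.574, 0.271, 0.016]), 0.43, array([281., 222.])), (array([ 0.577,  0.056, -0.   ]), 0.25, array([302., 262.]))]
side stage [(array([0.577, 0.058, 0.002]), 0.58, array([302., 260.]))]
side spare [(array([0.497, 0.003, 0.001]), 0.61, array([277., 276.]))]
0.9 [0.17831993 0.57286181 0.22264355] [-1.79996144e+02 -5.84393727e-05  1.62711181e+02] [ 0.23965738 -0.0179608  -0.38602039]
```

View pics/top.png

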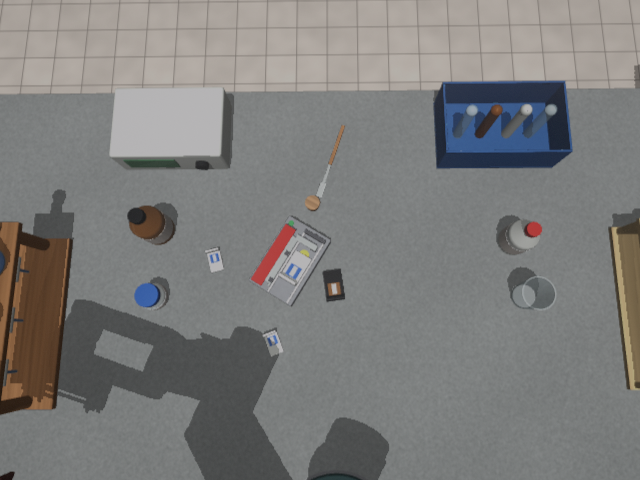

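View pics/side.png

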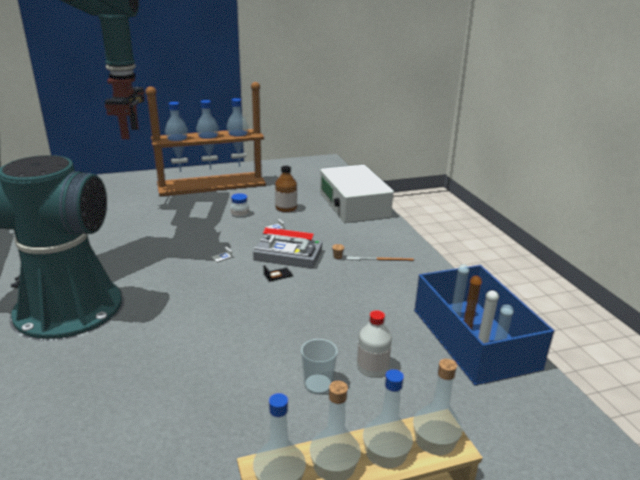

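Three white holders show: (297,269) on the stage between the rails, and (215,260) and (274,342) lying on the bench. The first one fits, since it's loose on the bed and the largest. I'll move above the stage and confirm with an enlarged view from there.

```bash
python3 -m handwheel '[[0.1,-0.14,0,0,0,-0.05],[0.24,-0.32,0,0,0,-0.1],[0.38,-0.52,0,0,0,-0.16],[0.52,-0.72,0,0,0,-0.22],[0.64,-0.88,0,0,0,-0.28],[0.71,-0.97,0,0,0,-0.28],[0.71,-0.97,0,0,0,-0.28],[0.71,-0.97,0,0,0,-0.28]]' 0.545
python3 -m handwheel '[[0.1,-0.14,0,0,0,0],[0.24,-0.32,0,0,0,0],[0.38,-0.52,0,0,0,0],[0.52,-0.72,0,0,0,0],[0.64,-0.88,0,0,0,0],[0.71,-0.97,0,0,0,0],[0.71,-0.97,0,0,0,0],[0.71,-0.97,0,0,0,0]]'
python3 -m handwheel '[[0.1,-0.14,0,0,0,0],[0.24,-0.32,0,0,0,0],[0.38,-0.52,0,0,0,0],[0.52,-0.72,0,0,0,0],[0.64,-0.88,0,0,0,0],[0.72,-0.98,0,0,0,0],[0.72,-0.98,0,0,0,0],[0.72,-0.98,0,0,0,0]]'
cat >> h.py <<'E'
from scipy.spatial.transform import Rotation as Ro
def wpose():
    s=arm.get_state();k=arm.get_calibration('wrist')
    T=np.eye(4);T[:3,:3]=Ro.from_euler('xyz',s['tcp_rot'],degrees=True).as_matrix();T[:3,3]=s['tool_pos']
    W=T@np.array(k['T_tool_cam']);f=240/np.tan(np.radians(k['fov_y'])/2);return W,f,k['cx'],k['cy']
def wproj(w,P):
    W,f,cx,cy=w;p=W[:3,:3].T@(np.array(P)-W[:3,3]);return cx+f*p[0]/p[2],cy+f*p[1]/p[2]
def wun(w,u,v,z):
    W,f,cx,cy=w;d=W[:3,:3]@np.array([(u-cx)/f,(v-cy)/f,1]);o=W[:3,3];return o+d*(z-o[2])/d[2]
E
python3 - <<'E'
from h import *
import pickle
w=wpose();pickle.dump(w,open('w1.pkl','wb'));snap('wrist','w1.png')
print(arm.get_state()['tool_pos'],arm.get_state()['tcp_rot'],arm.get_calibration('wrist'))
for n in ['end_stop','jaw','press_bar','holder','holder_nose','holder_lip','stage']:
    print(n,[(np.round(d['xyz'],4),round(d['p'],2),np.round(wproj(w,d['xyz']),0)) for d in arm.pinpoint('wrist',n)[:3]])
E
```

```text
time_s: 1.9
tool_pos: [0.2846, 0.4281, 0.2227]
tcp_rot: [180.0, -0.0, 150.1]
force: [-0.2, 1.4, 0.2]
gripper_width: 0.454
time_s: 2.9
tool_pos: [0.3908, 0.2827, 0.2226]
tcp_rot: [-180.0, -0.0, 150.1]
force: [0.6, 0.7, -0.3]
gripper_width: 0.453
time_s: 3.9
tool_pos: [0.4985, 0.1358, 0.2225]
tcp_rot: [-180.0, -0.1, 150.1]
force: [-0.0, 0.2, 0.0]
gripper_width: 0.453
[0.49847104 0.13581307 0.22249698] [-1.79988429e+02 -4.97496285e-02  1.50162374e+02] {'fov_y': 70.2989343042394, 'cx': 315.5837644609994, 'cy': 243.81529289795924, 'T_tool_cam': array([[ 8.53748221e-04, -9.55172575e-01, -2.96048345e-01,
         8.11883716e-02],
       [ 9.99999614e-01,  7.54538176e-04,  4.49364847e-04,
        -7.21601639e-04],
       [-2.05841200e-04, -2.96048614e-01,  9.55172851e-01,
        -1.63858182e-01],
       [ 0.00000000e+00,  0.00000000e+00,  0.00000000e+00,
         1.00000000e+00]])}
end_stop [(array([0.592 , 0.0419, 0.0373]), 0.57, array([286., 327.]))]
jaw [(array([0.5728, 0.0488, 0.0334]), 0.83, array([283., 310.]))]
press_bar [(array([0.5573, 0.1292, 0.0515]), 0.89, array([338., 273.]))]
holder [(array([0.5471, 0.2669, 0.0047]), 0.81, array([439., 193.])), (array([0.3734, 0.1345, 0.0053]), 0.74, array([256., 112.]))]
holder_nose [(array([0.5621, 0.067 , 0.0335]), 0.93, array([291., 295.])), (array([0.3527, 0.1288, 0.0026]), 0.61, array([241.,  96.])), (array([0.5314, 0.2593, 0.0024]), 0.61, array([427., 184.]))]
holder_lip [(array([0.3937, 0.1376, 0.0117]), 0.82, array([268., 128.])), (array([0.4992, 0.1102, 0.0467]), 0.75, array([295., 234.])), (array([0.5718, 0.2663, 0.0121]), 0.71, array([450., 213.]))]
stage [(array([ 0.5792,  0.0543, -0.001 ]), 0.76, array([292., 299.]))]
```

View pics/w1.png

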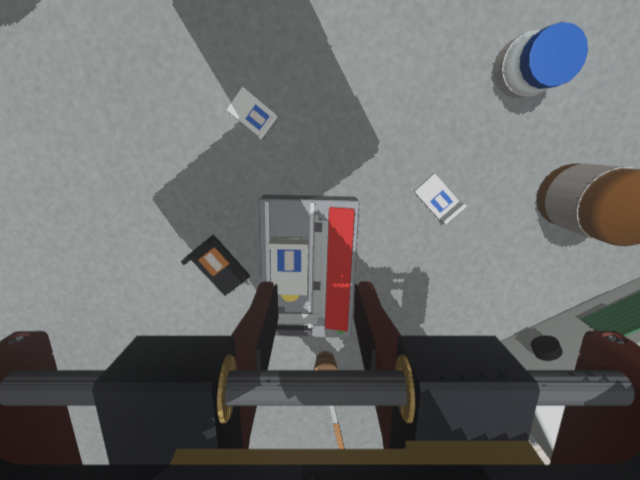

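The wrist view shows the stage holder at (290,265), larger than both bench look-alikes at (255,113) and (440,198), lip facing rearward, jaw and end stop at rows 300–330. The red bar runs from (342,208) to (338,330). Next I'll fit the stage pose.

```bash
cat > fit.py <<'E'
from h import *
import pickle
def red(im):
    b,g,r=[im[...,i].astype(int) for i in range(3)];m=((r>110)&(r>2.2*g)&(r>2.2*b)).astype(np.uint8)
    n,l,s,c=cv2.connectedComponentsWithStats(m);return m,l,s
w=pickle.load(open('w1.pkl','rb'))
for c,f in [('wrist','w1.png'),('top','top.png')]:
    im=cv2.imread('pics/'+f);m,l,s=red(im)
    i=1+np.argmax(s[1:,4]);v,u=np.nonzero(l==i);print(c,s[i])
    un=(lambda a,b:wun(w,a,b,.051)) if c=='wrist' else (lambda a,b:unproj('top',a,b,.051))
    P=np.array([un(a,b)[:2] for a,b in zip(u,v)])
    r=cv2.minAreaRect((P*1000).astype(np.float32));print('bar centre',r)
    q=P-P.mean(0);e=np.linalg.svd(q,full_matrices=False)[2][0];th=np.arctan2(e[1],e[0]);print('yaw pca',np.degrees(th))
E
python3 fit.py
python3 - <<'E'
import cv2
im=cv2.imread('pics/w1.png')[185:345,240:380];cv2.imwrite('pics/c1.png',cv2.resize(im,None,fx=4,fy=4,interpolation=cv2.INTER_CUBIC))
E
```

```text
wrist [ 325  208   29  123 2829]
bar centre ((557.2294311523438, 129.34939575195312), (24.79603385925293, 138.0665283203125), 58.78529357910156)
yaw pca -30.987022296579237
top [252 224  43  61 738]
bar centre ((557.8837280273438, 129.81326293945312), (24.407371520996094, 135.88426208496094), 58.947933197021484)
yaw pca 148.88153388558422
```

View pics/c1.png

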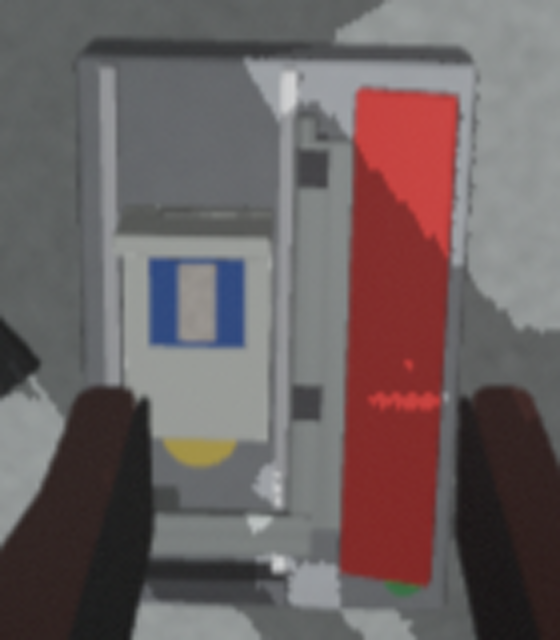

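```bash
python3 -m handwheel '[[-0.03,0.01,-0.1,0,0,-0.028],[-0.03,0.01,-0.3,0,0,-0.028],[-0.03,0.01,-0.5,0,0,-0.028],[-0.03,0.01,-0.7,0,0,-0.028],[-0.03,0.01,-0.88,0,0,-0.028],[-0.03,0.01,-1,0,0,-0.028],[-0.03,0.01,-1,0,0,-0.028],[-0.03,0.01,-1,0,0,-0.028]]'
python3 - <<'E'
from h import *
import pickle
w=wpose();pickle.dump(w,open('w2.pkl','wb'));snap('wrist','w2.png')
s=arm.get_state();print(s['tool_pos'],s['tcp_rot'],s['force'])
for n in ['jaw','press_bar','holder_lip','holder_nose']:
    print(n,[(np.round(d['xyz'],4),round(d['p'],2),np.round(wproj(w,d['xyz']),0)) for d in arm.pinpoint('wrist',n)[:2]])
E
```

```text
time_s: 5.3
tool_pos: [0.4948, 0.1364, 0.0728]
tcp_rot: [-180.0, -0.0, 148.8]
force: [0.4, -0.6, 0.1]
gripper_width: 0.454
[0.49522258 0.13644341 0.07312166] [1.79971798e+02 4.20803243e-02 1.48834521e+02] [0.26632403 0.75321361 0.4085095 ]
jaw [(array([0.5741, 0.0461, 0.031 ]), 0.55, array([268., 413.]))]
press_bar [(array([0.5534, 0.1269, 0.0544]), 0.65, array([352., 365.]))]
holder_lip [(array([0.3976, 0.1421, 0.0088]), 0.76, array([245., 130.])), (array([0.5018, 0.1067, 0.0456]), 0.63, array([282., 310.]))]
holder_nose [(array([0.5266, 0.2561, 0.0048]), 0.89, array([489., 209.])), (array([0.355 , 0.1218, 0.0037]), 0.87, array([181.,  86.]))]
```

View pics/w2.png

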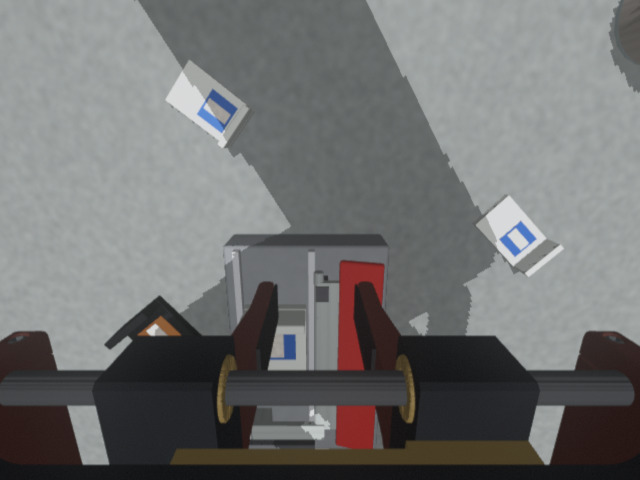

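Fingers straddle as intended: the left tip at (270,285) is behind the lip (row 308) in the channel, and the right tip at (365,285) is over the red bar (340–383). Pressing now.

```bash
python3 -m handwheel '[[0,0,-0.04,0,0,0],[0,0,-0.08,0,0,0],[0,0,-0.12,0,0,0],[0,0,-0.14,0,0,0],[0,0,-0.16,0,0,0],[0,0,-0.17,0,0,0],[0,0,-0.18,0,0,0],[0,0,-0.18,0,0,0]]' - 40
```

```text
time_s: 6.55
tool_pos: [0.4949, 0.1369, 0.046]
tcp_rot: [180.0, -0.0, 148.8]
force: [-1.7, 3.1, 6.9]
gripper_width: 0.456
```

```bash
python3 -m handwheel '[[0,0,-0.005,0,0,0],[0,0,-0.011,0,0,0],[0,0,-0.011,0,0,0],[0,0,-0.011,0,0,0],[0,0,-0.011,0,0,0],[0,0,-0.011,0,0,0],[0,0,-0.011,0,0,0],[0,0,-0.011,0,0,0]]'
python3 - <<'E'
from h import *
for i in range(3): print(np.round(arm.get_state()['force'],2)); snap('wrist','w3.png')
s=arm.get_state();print(s['tool_pos'],s['gripper_width'])
im=snap('side','s3.png',(230,200,140,90),5)
E
```

```text
time_s: 7.55
tool_pos: [0.4951, 0.1369, 0.0448]
tcp_rot: [179.9, 0.0, 148.8]
force: [-2.7, 1.6, 10.0]
gripper_width: 0.451
[-2.72  1.65 10.03]
[-1.93  3.4   8.99]
[-2.6   2.11 10.08]
[0.49504703 0.13692191 0.04475504] 0.45694617417581435
```

View pics/s3.png

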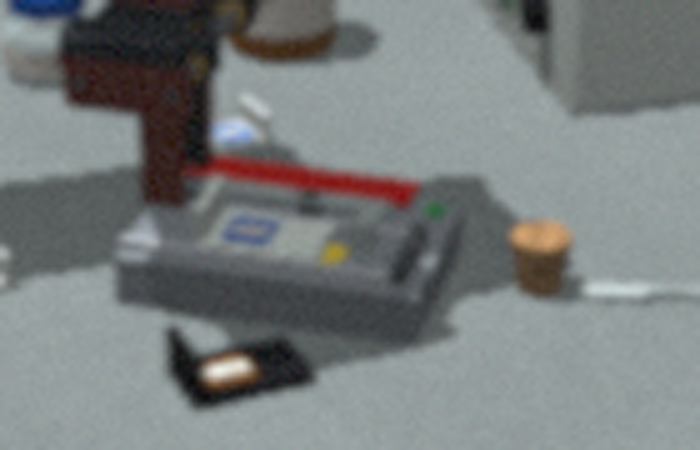

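```bash
python3 -m handwheel '[[0.026,-0.016,0,0,0,0],[0.056,-0.034,0,0,0,0],[0.09,-0.054,0,0,0,0],[0.124,-0.075,0,0,0,0],[0.16,-0.097,0,0,0,0],[0.194,-0.117,0,0,0,0],[0.22,-0.133,0,0,0,0],[0.228,-0.138,0,0,0,0]]'
python3 - <<'E'
from h import *
w=wpose();snap('wrist','w4.png')
s=arm.get_state();print(np.round(s['tool_pos'],4),s['tcp_rot'],s['gripper_width'],np.round(s['force'],2))
for n in ['holder_nose','holder_lip','end_stop']:
    print(n,[(np.round(d['xyz'],4),round(d['p'],2)) for d in arm.pinpoint('wrist',n)[:3]])
im=snap('side','s4.png',(230,200,140,90),5)
E
```

```text
time_s: 8.75
tool_pos: [0.5262, 0.1162, 0.0442]
tcp_rot: [-179.9, -0.3, 148.8]
force: [-8.0, 4.1, 11.7]
gripper_width: 0.455
[0.5263 0.1162 0.0442] [-179.88771999   -0.25844746  148.84040869] 0.4580309951119404 [-7.03  3.   11.77]
holder_nose [(array([0.585 , 0.0529, 0.0341]), 0.67), (array([5.318e-01, 2.571e-01, 1.000e-04]), 0.63)]
holder_lip [(array([0.3924, 0.1412, 0.0093]), 0.83), (array([0.5196, 0.0919, 0.0474]), 0.81), (array([0.5737, 0.269 , 0.0122]), 0.71)]
end_stop [(array([0.5898, 0.0434, 0.0366]), 0.58)]
```

View pics/s4.png

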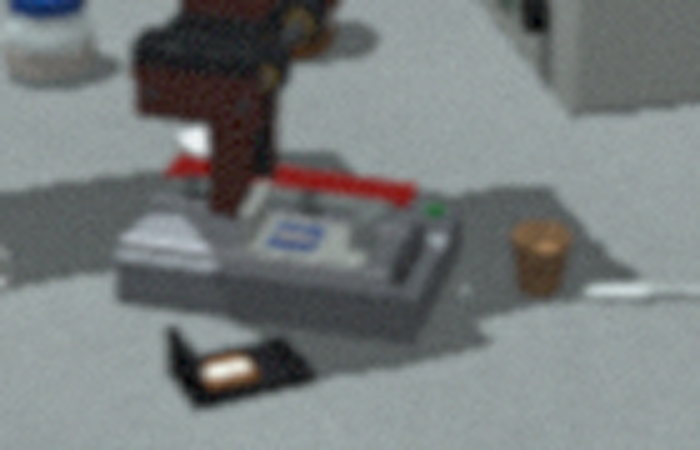

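```bash
python3 -m handwheel '[[0.015,-0.009,0,0,0,0],[0.033,-0.02,0,0,0,0],[0.05,-0.03,0,0,0,0],[0.068,-0.041,0,0,0,0],[0.086,-0.052,0,0,0,0],[0.1,-0.06,0,0,0,0],[0.103,-0.062,0,0,0,0],[0.103,-0.062,0,0,0,0]]'
python3 - <<'E'
from h import *
s=arm.get_state();p=np.array(s['tool_pos'])[:2]-[.5788,.0547];print(p@[.8563,-.5165],p@[.5165,.8563],np.round(s['force'],2),np.array(s['force'])[:2]@[.8563,-.5165])
snap('wrist','w5.png')
for n in ['holder_nose','holder_lip','end_stop']:
    print(n,[(np.round((np.array(d['xyz'][:2])-[.5788,.0547])@[.8563,-.5165],4),round(d['p'],2)) for d in arm.pinpoint('wrist',n)[:3]])
E
```

```text
time_s: 10.0
tool_pos: [0.5402, 0.1077, 0.0442]
tcp_rot: [-179.9, -0.4, 148.8]
force: [-10.6, 6.1, 14.2]
gripper_width: 0.458
-0.060454205460831884 0.025481054493534033 [-10.55   6.11  14.24] -12.192330506498735
holder_nose [(np.float64(-0.1449), 0.67)]
holder_lip [(np.float64(-0.0527), 0.92), (np.float64(-0.1121), 0.78), (np.float64(-0.2025), 0.64)]
end_stop [(np.float64(0.0215), 0.59)]
```

```bash
python3 -m handwheel '[[0.008,-0.005,0,0,0,0],[0.017,-0.01,0,0,0,0],[0.017,-0.01,0,0,0,0],[0.017,-0.01,0,0,0,0],[0.017,-0.01,0,0,0,0],[0.017,-0.01,0,0,0,0],[0.017,-0.01,0,0,0,0],[0.017,-0.01,0,0,0,0]]'
cat > st.py <<'E'
from h import *
s=arm.get_state();p=np.array(s['tool_pos'])[:2]-[.5788,.0547];print(p@[.8563,-.5165],p@[.5165,.8563],np.round(s['force'],2),np.array(s['force'])[:2]@[.8563,-.5165])
E
python3 st.py
```

```text
time_s: 11.2
tool_pos: [0.5403, 0.1076, 0.0442]
tcp_rot: [-179.8, -0.7, 148.8]
force: [-14.8, 12.0, 19.9]
gripper_width: 0.455
-0.06027406911897474 0.02538497962904561 [-14.84  12.05  19.88] -18.93492729924044
```

```bash
python3 - <<'E'
from h import *
a=snap('side','x.png',(265,222,70,50),8);b=snap('wrist','x2.png',(200,260,240,200),2)
cv2.imwrite('pics/s6.png',np.hstack([cv2.resize(a,(440,314)),cv2.resize(b,(360,314))]))
E
```

```text
(no output)
```

View pics/s6.png

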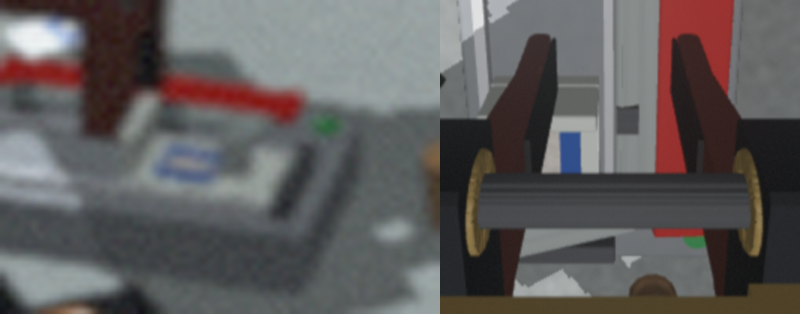

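The left panel shows the plate's nose against the dark stop at (285,190), with no bed visible between them. The push has stalled with rising force, so it's home. I'll back the pushing finger off the lip with the bar still held, then lift.

```bash
python3 -m handwheel '[[-0.01,0.006,0,0,0,0],[-0.022,0.013,0,0,0,0],[-0.035,0.021,0,0,0,0],[-0.047,0.028,0,0,0,0],[-0.058,0.035,0,0,0,0],[-0.069,0.041,0,0,0,0],[-0.069,0.041,0,0,0,0],[-0.069,0.041,0,0,0,0]]'
python3 st.py; python3 - <<'E'
from h import *
a=snap('side','x.png',(265,222,70,50),8)
cv2.imwrite('pics/s7.png',a)
E
```

```text
time_s: 12.3
tool_pos: [0.5395, 0.1099, 0.0454]
tcp_rot: [179.9, 0.3, 148.9]
force: [1.7, -5.5, 8.4]
gripper_width: 0.451
-0.062147633942132886 0.02697980320886114 [ 1.7  -5.49  8.44] 4.295215890541129
```

View pics/s7.png

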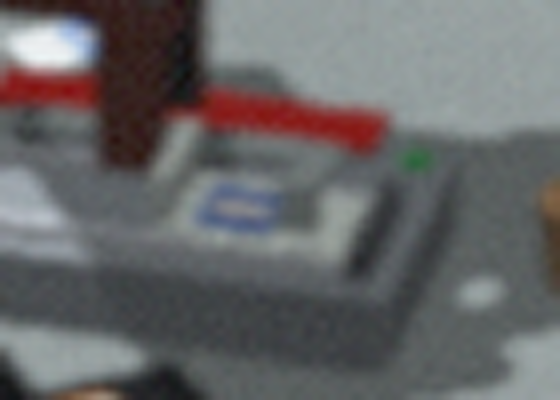

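```bash
python3 -m handwheel '[[-0.008,0.005,-0.004,0,0,0],[-0.016,0.01,-0.004,0,0,0],[-0.024,0.015,-0.004,0,0,0],[-0.032,0.02,-0.004,0,0,0],[-0.038,0.023,-0.004,0,0,0],[-0.038,0.023,-0.004,0,0,0],[-0.038,0.023,-0.004,0,0,0],[-0.038,0.023,-0.004,0,0,0]]'
python3 st.py
```

```text
time_s: 13.35
tool_pos: [0.536, 0.114, 0.0453]
tcp_rot: [179.8, 0.5, 148.9]
force: [4.4, -3.3, 8.5]
gripper_width: 0.456
-0.06728502752349125 0.028611318727347346 [ 4.39 -3.3   8.46] 5.4677812866604905
```

```bash
python3 -m handwheel '[[-0.01,0.006,0.02,0,0,0],[-0.02,0.012,0.05,0,0,0],[-0.02,0.012,0.09,0,0,0],[-0.02,0.012,0.2,0,0,0],[-0.02,0.012,0.4,0,0,0],[-0.02,0.012,0.65,0,0,0],[-0.02,0.012,0.9,0,0,0],[-0.02,0.012,0.9,0,0,0]]'
python3 st.py; python3 - <<'E'
from h import *
w=wpose();b=snap('wrist','x2.png',(220,160,200,200),2);a=snap('side','x.png',(265,222,70,50),8)
cv2.imwrite('pics/s8.png',np.hstack([cv2.resize(a,(440,314)),cv2.resize(b,(360,314))]))
for c in ['wrist','side']:
  for n in ['holder_nose','holder_lip','end_stop','press_bar']:
    print(c,n,[(np.round((np.array(d['xyz'][:2])-[.5788,.0547])@[.8563,-.5165],4),np.round((np.array(d['xyz'][:2])-[.5788,.0547])@[.5165,.8563],4),round(d['xyz'][2],4),round(d['p'],2)) for d in arm.pinpoint(c,n)[:3]])
E
```

```text
time_s: 14.35
tool_pos: [0.5303, 0.1165, 0.1822]
tcp_rot: [179.8, 0.3, 148.9]
force: [0.2, 0.1, 0.8]
gripper_width: 0.452
-0.07345690221111774 0.02790382278319277 [0.22 0.07 0.78] 0.15131929636698038
wrist holder_nose [(np.float64(-0.147), np.float64(0.1458), 0.0027, 0.97), (np.float64(-0.2301), np.float64(-0.0565), 0.0026, 0.9), (np.float64(0.0201), np.float64(-0.0002), 0.036, 0.82)]
wrist holder_lip [(np.float64(-0.0535), np.float64(0.0041), 0.0452, 0.84), (np.float64(-0.1153), np.float64(0.1806), 0.011, 0.76), (np.float64(-0.2018), np.float64(-0.0217), 0.01, 0.75)]
wrist end_stop [(np.float64(0.0184), np.float64(-0.0035), 0.039, 0.89)]
wrist press_bar [(np.float64(-0.0605), np.float64(0.0517), 0.0476, 0.66)]
side holder_nose [(np.float64(0.0167), np.float64(-0.0021), 0.0354, 0.58), (np.float64(-0.1496), np.float64(0.1479), 0.0033, 0.48)]
side holder_lip [(np.float64(-0.2008), np.float64(-0.0242), 0.0124, 0.68), (np.float64(-0.0171), np.float64(-0.0014), 0.0288, 0.61), (np.float64(-0.1183), np.float64(0.1838), 0.0151, 0.57)]
side end_stop [(np.float64(0.0153), np.float64(-0.0009), 0.0364, 0.67)]
side press_bar [(np.float64(-0.0599), np.float64(0.0573), 0.0486, 0.66)]
```

View pics/s8.png

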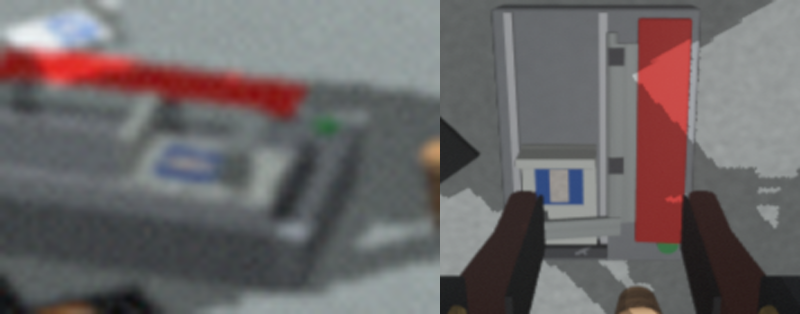

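The picture shows the nose against the dark stop, the jaw arm down on the plate, and the gripper clear above. Handing in.

```bash
python3 -c "
from plant import arm
print(arm.hand_in(),arm.get_state()['time_s'])"
```

```text
the job is handed in; nothing more can be done
the job is handed in; nothing more can be done
```

The holder is loaded and I handed the job in at about 15 s of robot time; the hand-in reports no verdict. I held the red bar down with one fingertip (about 10 N, tip about 44–45 mm up). The other fingertip pushed the holder by its lip until it stalled on the end stop, with the push force rising from 12 to 19 N. I then backed that finger off the lip with the bar still down, and lifted clear.

**Checks that agree:**
- **Nose:** the networks put it at stage x +20 mm (wrist camera) and +17 mm (side camera), and the end stop at +18 and +15 mm. Sideways it is within about 2 mm of the channel's middle.
- **Clip:** the last picture shows the jaw resting on the plate. The bar reads 48 mm high, between its rest and pressed heights, as expected with the holder under the jaw.
- **Robot:** force on the tool is about zero, and the gripper is about 14 cm above the bed.

**Checks that disagreed or were not made:**
- **Lip:** the wrist camera put it at x -53.5 mm, against -48 mm when home. The same picture read the bar about 3.5 mm short too, so I took it mostly as camera offset. The side camera's nearest lip report (-17 mm) did not fit the lip and I ignored it.
- **Clip angle and jaw force:** I could not read either directly.
- **Bystanders:** I did not measure them again; none looked moved in the views I took.

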